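Mesh the splined rotor onto the mixer shaft

TASK

Take the blue tube rotor with the square, toothed hub and push it down over the upright splined shaft of the white mixer base, keeping hold of it and rocking it a little if the teeth catch, until it sits fully home and level on the dark collar at the foot of the shaft; then let go. Leave the orange rotor where it is.

Things in the scene. Friction and masses are not known exactly. Their poses are not given: they have to be found in the camera images.
- rotor_center (a point): Blue loose rotor, its centre half-way up: disc 110 mm wide, 12 thick, round a square hub 44 wide, 54 tall. Underside 27 mm below, hub top 27 mm above this point. z up; x, y square to hub flats. Through bore 37 mm wide; metal teeth (9 mm thick, round ends) in its four corners reach to 10.5 mm from the axis, leaving slots along +-x, +-y: it fits in four positions a quarter turn apart.
- hub_grip (a point): Where to grip the blue rotor: on the axis of its square hub, 13 mm above rotor_center, 28 mm above the disc's top and 14 mm below the hub's top. Grip across two opposite flats (44 mm). Axes as rotor_center. Rotor mass about 0.25 kg. Caution: a wall cabinet hangs over the back of the worktop (x above 0.63 m, y above -0.06 m, from 0.46 m up): swing the arm across in front of it.
- shaft_foot (a point): Foot of the fixed steel shaft, on its axis, level with the top of the dark collar (60 mm wide, 63 mm above worktop). z up. Shaft 44 mm tall, pointed; four splines along +-x, +-y, 5 mm thick, reach 13.5 mm from the axis up to 24 mm above here, then taper. Play in the bore 3 mm, 15 degrees. Home: rotor_center is 27 mm above here. White base 140 (x) by 150 (y), 55 mm tall.
- other_center (a point): Orange loose rotor, its centre half-way up (27 mm above its underside): the same disc 110 mm wide, but a round hub 48 mm wide, 54 mm tall, with a plain 14 mm bore that does not fit the shaft. A bystander: it stays where it is.

How it is judged (in metres and radians):
On the way:
1. the blue rotor is brought down over the shaft, to within 12 mm of home, while the fingers still hold it (z of rotor_center in the frame of shaft_foot below 0.039 m and horizontal distance between rotor_center and shaft_foot below 0.01 m and contact force between the fingers and rotor above 0.5 N), for 0.1 s.
At the end, for the whole second after the job is handed in: The blue rotor is meshed on the shaft: its underside within 6 mm of the collar, its axis within 10 mm of the shaft's, level within 7 degrees, at rest and released (z of rotor_center in the frame of shaft_foot between 0.022 and 0.033 m and horizontal distance between rotor_center and shaft_foot below 0.01 m and angle between rotor_center's own z axis and vertical below 0.12 rad and linear speed of rotor below 0.02 m/s); the robot touches nothing.
It fails at once if the orange rotor is moved more than 30 mm from its place (distance of other_center from where it was at the start of the episode above 0.03 m).
It also fails if it takes over 42 s, if anything falls off the work surface, if the arm or the gripper's body presses on something with over 40 N, if the wrist force passes 120 N, or if a joint passes its speed limit or range.

ROBOT

A 6-joint arm with a two-finger parallel gripper is mounted at the origin on a cart in front of the work surface, level with it; the furniture and walls round the work are solid. World frame = base frame: x ahead of the robot, y to its left, z up, the work surface at z = 0. Lengths are in m, angles in degrees, forces in N, time in s.
With the tool pointing down it reaches from about 0.4 to 0.825 m from the base axis. Payload 7 kg.
Tool frame: the origin (TCP) lies at the very end of the fingers, on their centre line; the grasp point (between the pads) lies 19 mm behind it; z points along the fingers, y is the line along which they close (so a half turn about z gives the same grasp; the last joint's range is limited). The gripper opens to 88 mm and grips with 3 to 60 N. Pads are 19 mm wide; open, the fingers measure 130 mm over their backs; the gripper's body (78 mm by 193 mm) begins 47 mm behind the grasp point.
Start: joints at [-58.78, 20.546, 0.682, 0, -70.136, -16.507], TCP at [0.171, -0.653, 0.227] pointing down, gripper open.
Joint ranges: [-176.03, 176.03], [-82.01, 121.73], [-58.28, 71.71], [-173.87, 95.51], [-174.79, -0.11], [-173.66, 173.66]. Speed limits (degrees/s): [136.94, 136.94, 172.46, 180, 180, 180].

INTERFACE

Orientations are given as [roll, pitch, yaw] about the fixed x, y, z axes, in that order (R = Rz(yaw) Ry(pitch) Rx(roll)).
In Python, from plant import ctrl, viewer gives the robot as it stands.
- The arm moves only by the tool servo_tool, never from a script. Its argument "rows" is a list of rows, each a list of 6 numbers: the shift along the world's x, y, z in mm, then the turn, a rotation vector about the world's x, y, z in degrees. A call has 1 to 5 rows; each row shifts and turns the commanded pose from where the row before left it; what a row does not reach is not made up. A row lasts 1/12 s, in which the tool goes at most 41.7 mm and 7.16 degrees, less where a joint would pass 70% of its speed; a pose out of reach is approached as far as the arm can. A call is refused whole if a number of a shift passes 41.7 or a number of a turn 7.16, either way. A call with a gripper value outside its range is refused whole. "fingers" is the finger opening in mm, from 0 to 87.6, set as the call begins (left out, the last holds). The fingers move at their own pace and stop on an object; the grip force is fixed at half the most. Time passes only in rows, so rows that do not move let the fingers close. It gives the time, the measured TCP pose, the force and the opening at its end, in the units of the state.
- ctrl.get_obs(): the state, without advancing time (a new reading comes with each control period).
- viewer.snapshot(name): name is "scene" or "top" or "wrist"; returns (picture, depth): 420x560x3 uint8, red, green, blue; 420x560 float32, m along the optical axis (not along the pixel's ray), 0 where there is no reading.
- viewer.calibration(name): a dict with "fx", "fy", "cx", "cy" (pixels), "origin" and "rotation" of the camera in the world. Camera axes: x right, y up, looking along -z (the intrinsics and any distortion apply to the point x, -y, -z); pixel columns grow to the right and rows downward; lengths in m; the calibration is good to about 2 mm. A picture is of the moment at which its call begins: read the wrist's pose just before it. calibration takes no time and is no camera call; for the wrist camera it gives the pose at the moment of the call.
- ctrl.close_job(): hands the job in, once; it reports no verdict.
The state is a dict: "clock": time; "joint_pos": joint angles; "qvel": joint speeds; "tau": joint torques, N m; "tool_pos": TCP position; "orientation": TCP orientation; "force": force on the tool from outside, world axes, zero at the start; "moment": the same for the moment, N m; "opening": finger opening in m.
Only numpy, scipy, OpenCV 4.12 (cv2) and the standard library are available. Lean on these libraries where they do the work, as an engineer would, in place of code of your own. Each camera call takes 0.05 s, during which the arm holds its last target. There are 200 camera calls.

## Working session

There is one attempt and no reset: what is moved stays moved. The work goes in short steps, Python scripts to look and compute and a tool call to move; the robot and the scene stay as the last step left them, time stands still between calls to the robot, and variables do not carry over. Pictures are saved under pics/ and viewed, on a budget of 10 in all, crops included, one or two more only if the job needs it, and the job is handed in when it is done.

Besides the shell and the picture viewer there is one more tool, called after "Call:" in YAML: its name, and indented under it one key for each argument. servo_tool: Moves the arm, as the interface text tells. Its arguments: {"type":"object","properties":{"rows":{"type":"array","items":{"type":"array","items":{"type":"number"}}},"fingers":{"type":"number"}},"required":["rows"]}

```bash
mkdir -p pics; cat > h.py <<'E'
import numpy as np, cv2
from plant import ctrl, viewer
def snap(n,f=None):
    c=viewer.calibration(n); im,d=viewer.snapshot(n)
    if f: cv2.imwrite(f'pics/{f}.png',cv2.cvtColor(im,cv2.COLOR_RGB2BGR))
    return im,d,c
def cloud(d,c):
    v,u=np.mgrid[:d.shape[0],:d.shape[1]]
    p=np.stack([(u-c['cx'])/c['fx']*d,-(v-c['cy'])/c['fy']*d,-d],-1)
    return p@np.array(c['rotation']).T+np.array(c['origin'])
def ray(u,v,z,c):
    q=np.array([(u-c['cx'])/c['fx'],-(v-c['cy'])/c['fy'],-1])
    r=np.array(c['rotation'])@q; o=np.array(c['origin'])
    return o+r*(z-o[2])/r[2]
E
python3 - <<'E'
from h import *
a=snap('scene','s0');b=snap('top','t0')
p=np.hstack([a[0],b[0]]);print(p.shape,a[2],b[2],ctrl.get_obs())
cv2.imwrite('pics/st.png',cv2.cvtColor(np.vstack([a[0],b[0]])[:,:,::-1].copy(),cv2.COLOR_BGR2RGB)[:,:,::-1] if 0 else cv2.cvtColor(np.vstack([a[0][60:360],b[0][:]])[:,:,:],cv2.COLOR_RGB2BGR))
E
```

```text
(420, 1120, 3) {'fx': 404.4120238950577, 'fy': 404.4120238950577, 'cx': 283.7913168434433, 'cy': 209.82013586209388, 'origin': array([0.06070253, 0.60026358, 0.57793693]), 'rotation': array([  55.50856133,    1.356666  , -143.05642571])} {'fx': 428.83168709977934, 'fy': 428.83168709977934, 'cx': 277.7421852426177, 'cy': 214.72211563882297, 'origin': array([0.38060759, 0.06315143, 1.01590097]), 'rotation': array([  6.06030317,  -0.83506091, -89.22947474])} {'clock': 0.1, 'joint_pos': array([-5.87790947e+01,  2.05874526e+01,  6.41763526e-01, -1.72273814e-02,
       -7.01359195e+01, -1.65062614e+01]), 'qvel': array([ 0.03724424, -0.12037311,  0.21401406,  0.01664233,  0.0576368 ,
        0.01361474]), 'tau': array([ 8.60706477e-04, -5.84168351e+01,  2.93750721e+01,  7.01558501e+00,
        1.01112068e-02, -5.06882736e-05]), 'tool_pos': array([ 0.17131918, -0.65247059,  0.22573742]), 'orientation': array([ 1.79917153e+02, -7.66024707e-03, -1.65291216e+02]), 'force': array([-0.62821026, -0.60061297, -0.0987201 ]), 'moment': array([ 0.0593563 , -0.01430398,  0.02249175]), 'opening': 0.08757430356955324}
```

View pics/s0.png

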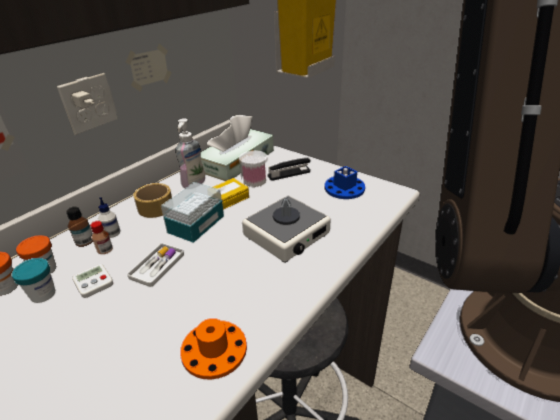

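View pics/t0.png

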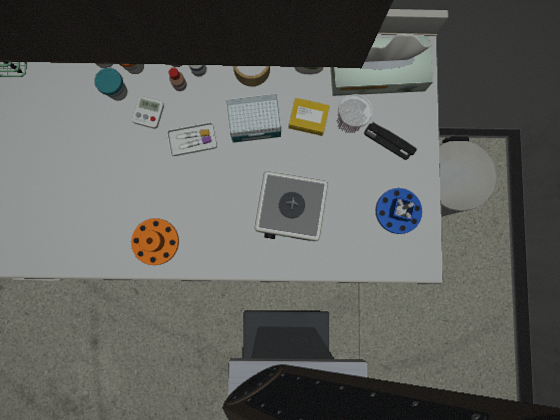

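The blue rotor is at about (399,210) in the top view, the mixer shaft at (292,204), and the orange rotor at (155,241). Next I'll measure them; the rotation is given as rpy.

```bash
sed -i 's/^import numpy.*/import numpy as np, cv2\nfrom scipy.spatial.transform import Rotation as Ro/; s/c=viewer.calibration(n);/c=dict(viewer.calibration(n)); c["rotation"]=Ro.from_euler("xyz",c["rotation"],degrees=True).as_matrix();/' h.py
python3 - <<'E'
from h import *
im,d,c=snap('top'); P=cloud(d,c)
cv2.imwrite('pics/tc.png',cv2.resize(cv2.cvtColor(np.hstack([im[160:260,340:440],im[160:260,245:345]]),cv2.COLOR_RGB2BGR),(800,400),interpolation=cv2.INTER_CUBIC))
hsv=cv2.cvtColor(im,cv2.COLOR_RGB2HSV)
m=cv2.inRange(hsv,(105,120,40),(130,255,255)); m[:,:340]=0;m[:140]=0;m[260:]=0
cn=max(cv2.findContours(m,0,2)[0],key=cv2.contourArea); e=cv2.fitEllipse(cn);print('disc',e,ray(*e[0],.012,c))
h=(P[...,2]>.035)&(P[...,2]<.08); h[:,:340]=0;h[:150]=0;h[260:]=0;h[:,440:]=0
q=P[h];print(len(q),q.mean(0),np.percentile(q[:,2],[5,50,95]))
print('hub rect',cv2.minAreaRect((q[:,:2]*1000).astype(np.float32)))
b=(P[...,2]>.045)&(P[...,2]<.075);b[:,:240]=0;b[:,345:]=0;b[:160]=0;b[250:]=0
q=P[b];print('base',len(q),np.percentile(q[:,2],[5,50,95]),cv2.minAreaRect((q[:,:2]*1000).astype(np.float32)))
s=(P[...,2]>.08)&(P[...,2]<.13);s[:,:270]=0;s[:,315:]=0;s[:180]=0;s[230:]=0
q=P[s];print('shaft',len(q),q.mean(0) if len(q) else 0, q[:,2].max() if len(q) else 0)
print('table z',np.median(P[240:260,330:370,2]))
E
```

```text
disc ((398.7275390625, 210.56939697265625), (44.04084777832031, 45.438194274902344), 126.61060333251953) [ 0.50156496 -0.23624075  0.012     ]
345 [ 0.51419685 -0.23757217  0.04788742] [0.03653207 0.04970236 0.05491528]
hub rect ((561.39599609375, -250.24374389648438), (45.8094596862793, 165.21803283691406), 76.90485382080078)
base 3817 [0.04843672 0.0540799  0.06284777] ((504.7715759277344, 20.960716247558594), (149.2217254638672, 141.97698974609375), 81.32928466796875)
shaft 64 [0.50494419 0.02120616 0.09558563] 0.10785108305660274
table z -0.0004682523997161514
```

View pics/tc.png

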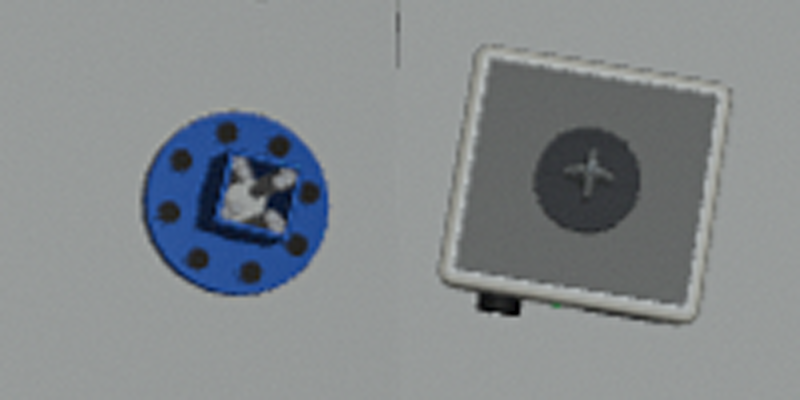

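The blue disc centre is about (0.502,-0.236), the shaft about (0.505,0.021), and the base yaw about -8.7°. The hub looks turned by a similar amount. I'll move over the rotor and look with the wrist camera.

Call:
servo_tool:
  rows:
    - [22,28,0,0,0,-1.6]
    - [22,28,0,0,0,-1.6]
    - [22,28,0,0,0,-1.6]
    - [22,28,0,0,0,-1.6]
    - [22,28,0,0,0,-1.6]
  fingers: 87

```text
clock: 0.57
tool_pos: [0.2819, -0.5114, 0.2262]
orientation: [180.0, -0.0, -173.4]
force: [1.0, 0.0, 0.1]
opening: 0.0869
```

Call:
servo_tool:
  rows:
    - [22,28,0,0,0,-1.6]
    - [22,28,0,0,0,-1.6]
    - [22,28,0,0,0,-1.6]
    - [22,28,0,0,0,-1.6]
    - [22,28,0,0,0,-1.6]

```text
clock: 0.98
tool_pos: [0.3921, -0.3712, 0.2265]
orientation: [180.0, 0.0, 178.6]
force: [-0.0, -1.0, -0.1]
opening: 0.0868
```

Call:
servo_tool:
  rows:
    - [22,28,0,0,0,-1.6]
    - [22,28,0,0,0,-1.6]
    - [22,28,0,0,0,-1.6]
    - [22,28,0,0,0,-1.6]
    - [0,0,0,0,0,0]

```text
clock: 1.4
tool_pos: [0.4824, -0.2572, 0.2264]
orientation: [180.0, 0.0, 172.4]
force: [-0.5, -0.3, -0.7]
opening: 0.0872
```

```bash
python3 - <<'E'
from h import *
im,d,c=snap('wrist','w1'); P=cloud(d,c);o=ctrl.get_obs()
print(o['clock'],o['tool_pos'],o['orientation'],c['origin'])
r=np.hypot(P[...,0]-.502,P[...,1]+.236)
h=(P[...,2]>.045)&(P[...,2]<.07)&(r<.045);q=P[h]
print(h.sum(),np.median(q[:,2]),cv2.minAreaRect((q[:,:2]*1000).astype(np.float32)))
dd=(P[...,2]>.006)&(P[...,2]<.02)&(r<.08);q=P[dd]
print(dd.sum(),cv2.minEnclosingCircle((q[:,:2]*1000).astype(np.float32)))
E
```

```text
1.45 [ 0.4810493  -0.25852232  0.22630534] [ 1.79987054e+02 -7.80156043e-03  1.72515783e+02] [ 0.39725287 -0.24643214  0.38339635]
1371 0.05155864021296619 ((500.44537353515625, -236.31468200683594), (44.37135314941406, 44.43038558959961), 75.89166259765625)
6228 ((500.5230712890625, -236.42694091796875), 54.8841552734375)
```

View pics/w1.png

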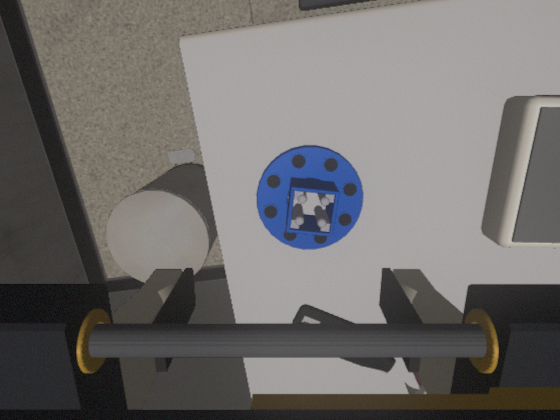

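Hub centre is (0.5005,-0.2364) and its yaw is -14.1° mod 90. I'll align, descend and grip.

Call:
servo_tool:
  rows:
    - [6,7,-30,0,0,-2.2]
    - [6,7,-30,0,0,-2.2]
    - [7.5,8,-30,0,0,-2.2]
    - [0,0,-30,0,0,0]
    - [0,0,0,0,0,0]

```text
clock: 1.87
tool_pos: [0.4948, -0.2381, 0.101]
orientation: [180.0, -0.5, 165.7]
force: [-0.8, 0.2, -0.9]
opening: 0.0871
```

Call:
servo_tool:
  rows:
    - [0,0,-25,0,0,0]
    - [0,0,-25,0,0,0]
    - [0,0,-20,0,0,0]
    - [0,0,0,0,0,0]

```text
clock: 2.2
tool_pos: [0.4966, -0.2391, 0.0344]
orientation: [-180.0, -0.3, 165.7]
force: [0.1, -0.0, 0.7]
opening: 0.0867
```

Call:
servo_tool:
  rows:
    - [0,0,0,0,0,0]
    - [0,0,0,0,0,0]

```text
clock: 2.37
tool_pos: [0.4999, -0.2395, 0.0384]
orientation: [-180.0, 0.1, 165.7]
force: [0.7, -0.6, 0.4]
opening: 0.0868
```

Call:
servo_tool:
  rows:
    - [0.5,3,-8,0,0,0.2]
    - [0,0,-8,0,0,0]
    - [0,0,0,0,0,0]
    - [0,0,0,0,0,0]

```text
clock: 2.7
tool_pos: [0.4991, -0.2357, 0.0203]
orientation: [-180.0, -0.0, 165.9]
force: [0.2, -0.8, 0.4]
opening: 0.0869
```

Call:
servo_tool:
  rows:
    - [0,0,0,0,0,0]
    - [0,0,0,0,0,0]
    - [0,0,0,0,0,0]
    - [0,0,0,0,0,0]
    - [0,0,0,0,0,0]
  fingers: 30

```text
clock: 3.12
tool_pos: [0.4995, -0.2359, 0.0207]
orientation: [180.0, 0.0, 165.9]
force: [0.2, 0.6, -0.3]
opening: 0.0592
```

Call:
servo_tool:
  rows:
    - [0,0,0,0,0,0]
    - [0,0,0,0,0,0]
    - [0,0,0,0,0,0]

```text
clock: 3.37
tool_pos: [0.4994, -0.2359, 0.0206]
orientation: [-180.0, -0.0, 165.9]
force: [0.3, 0.6, 1.0]
opening: 0.044
```

Call:
servo_tool:
  rows:
    - [0,0,0,0,0,0]
    - [0,0,0,0,0,0]
    - [0,0,10,0,0,0]
    - [0,0,20,0,0,0]
    - [0,0,30,0,0,0]

```text
clock: 3.78
tool_pos: [0.4972, -0.2354, 0.0792]
orientation: [-180.0, -0.3, 165.9]
force: [0.8, -0.2, -1.3]
opening: 0.0436
```

Call:
servo_tool:
  rows:
    - [0,0,30,0,0,0]
    - [0,0,30,0,0,0]
    - [0,0,30,0,0,0]
    - [0,0,20,0,0,0]
    - [0,0,10,0,0,0]

```text
clock: 4.2
tool_pos: [0.5003, -0.2361, 0.2043]
orientation: [180.0, 0.3, 165.9]
force: [1.1, 0.5, -3.4]
opening: 0.0437
```

Call:
servo_tool:
  rows:
    - [0,0,0,0,0,0]
    - [0,0,0,0,0,0]

```text
clock: 4.37
tool_pos: [0.4989, -0.2355, 0.2]
orientation: [180.0, -0.0, 165.9]
force: [0.5, 1.2, -2.7]
opening: 0.044
```

```bash
python3 - <<'E'
from h import *
im,d,c=snap('wrist','w2'); P=cloud(d,c);o=ctrl.get_obs()
print(o['clock'],o['tool_pos'],o['orientation'],o['force'],o['opening'])
E
```

```text
4.4167 [ 0.49843895 -0.23547798  0.1990821 ] [ 1.79974400e+02 -1.24369850e-01  1.65887685e+02] [ 0.18988671  0.7706305  -3.74784407] 0.04377147587475592
```

View pics/w2.png

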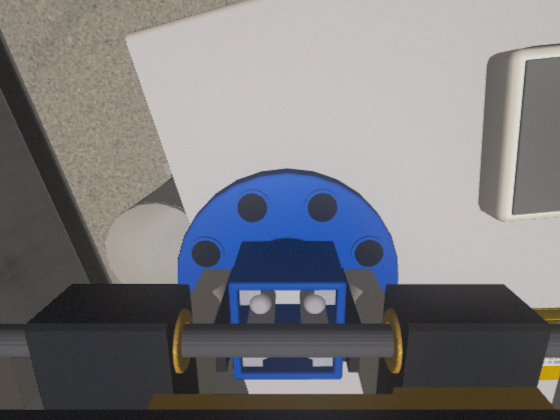

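Grip is square and secure, with the hub between the fingers and a weight of about 3 N. I'll move alongside the mixer and measure the shaft from near with the wrist camera.

Call:
servo_tool:
  rows:
    - [0,15,0,0,0,1.4]
    - [0,30,0,0,0,1.4]
    - [0,30,0,0,0,1.3]
    - [0,30,0,0,0,1.3]
    - [0,15,0,0,0,0]

```text
clock: 4.83
tool_pos: [0.4981, -0.1136, 0.1984]
orientation: [-180.0, -0.2, 171.4]
force: [0.6, -0.0, -1.6]
opening: 0.0438
```

Call:
servo_tool:
  rows:
    - [0,0,0,0,0,0]
    - [0,0,0,0,0,0]
    - [0,0,0,0,0,0]

```text
clock: 5.08
tool_pos: [0.4988, -0.1159, 0.1993]
orientation: [-180.0, -0.1, 171.3]
force: [-0.4, 0.1, -1.7]
opening: 0.0439
```

```bash
python3 - <<'E'
from h import *
im,d,c=snap('wrist','w3'); P=cloud(d,c);o=ctrl.get_obs()
print(o['clock'],o['tool_pos'],o['orientation'],o['force'],o['opening'])
r=np.hypot(P[...,0]-.505,P[...,1]-.021)
for a,b in[(.07,.087),(.087,.115)]:
    s=(P[...,2]>a)&(P[...,2]<b)&(r<.03);q=P[s];print(s.sum(),np.median(q,0),q.min(0),q.max(0))
    v,u=np.nonzero(s);print(u.min(),u.max(),v.min(),v.max())
g=cv2.cvtColor(im,cv2.COLOR_RGB2GRAY)
co=(P[...,2]>.060)&(P[...,2]<.066)&(r<.04);q=P[co]
print('collar',co.sum(),np.median(q[:,2]),cv2.minEnclosingCircle((q[:,:2]*1000).astype(np.float32)))
b=(P[...,2]>.05)&(P[...,2]<.06)&(r<.12);q=P[b]
print('base',cv2.minAreaRect((q[:,:2]*1000).astype(np.float32)))
v,u=np.nonzero(s);cv2.imwrite('pics/w3c.png',cv2.resize(cv2.cvtColor(im,cv2.COLOR_RGB2BGR)[v.mean().astype(int)-60:v.mean().astype(int)+60,u.mean().astype(int)-80:u.mean().astype(int)+80],None,fx=5,fy=5,interpolation=2))
print(u.mean(),v.mean())
E
```

```text
5.1333 [ 0.49887806 -0.11627767  0.19946438] [-1.79967690e+02 -1.17361512e-01  1.71292079e+02] [ 1.47731684  0.80360982 -2.04253188] 0.04403069508419286
407 [0.49998697 0.01720345 0.07938968] [0.49047324 0.00725415 0.07003867] [0.51679527 0.03413966 0.08697986]
445 490 175 213
607 [0.5018475  0.0180821  0.09567472] [0.49104571 0.00741997 0.08703898] [0.51684495 0.03226715 0.10740106]
454 489 180 214
collar 3158 0.0620737302501323 ((504.31085205078125, 20.358043670654297), 30.209863662719727)
base ((503.80718994140625, 20.146381378173828), (144.8529052734375, 134.41261291503906), 81.2898178100586)
473.87644151565075 198.31301482701812
```

View pics/w3c.png

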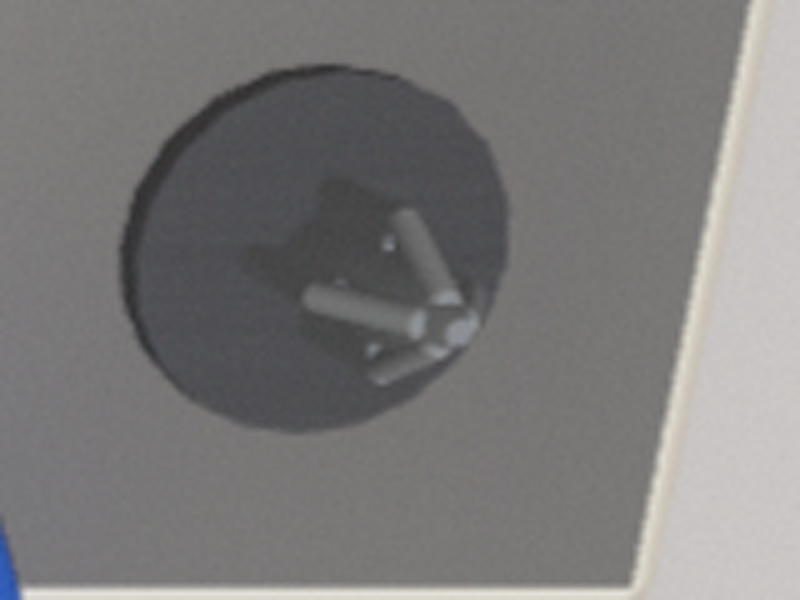

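Call:
servo_tool:
  rows:
    - [1,20,0,0,0,0]
    - [1,35,0,0,0,0]
    - [1,35,0,0,0,0]
    - [1,32,0,0,0,0]
    - [0.3,15,0,0,0,0]

```text
clock: 5.55
tool_pos: [0.5039, 0.0229, 0.2002]
orientation: [180.0, -0.0, 171.3]
force: [0.1, -0.2, -2.9]
opening: 0.044
```

```bash
python3 - <<'E'
import cv2,numpy as np
from h import *
im,d,c=snap('scene','s4');t=snap('top','t4')
P=cloud(d,c);r=np.hypot(P[...,0]-.504,P[...,1]-.0204)
s=(P[...,2]>.066)&(P[...,2]<.085)&(r<.02);q=P[s]
v,u=np.nonzero(s);print(s.sum(),u.mean(),v.mean())
for x in q[::max(1,len(q)//15)]:print((x*1000).round(1))
k=im[130:250,220:370];cv2.imwrite('pics/s4c.png',cv2.resize(cv2.cvtColor(k,cv2.COLOR_RGB2BGR),None,fx=5,fy=5,interpolation=2))
print(ctrl.get_obs()['tool_pos'])
E
```

```text
122 286.07377049180326 212.79508196721312
[502.8   9.2  83.5]
[506.8  25.9  80.6]
[508.8  34.   81.8]
[494.8  23.8  81.6]
[505.7  31.   78.7]
[500.1   5.8  66.6]
[506.1  27.1  73.6]
[520.7  30.   66.8]
[501.4  26.1  72.3]
[517.7  33.8  67.5]
[500.2  24.2  69. ]
[507.   33.3  68.8]
[492.7  19.6  66.7]
[505.2  32.2  66.3]
[504.2  37.2  66.9]
[489.1  31.9  67.3]
[0.50391353 0.02251633 0.20007095]
```

View pics/s4c.png

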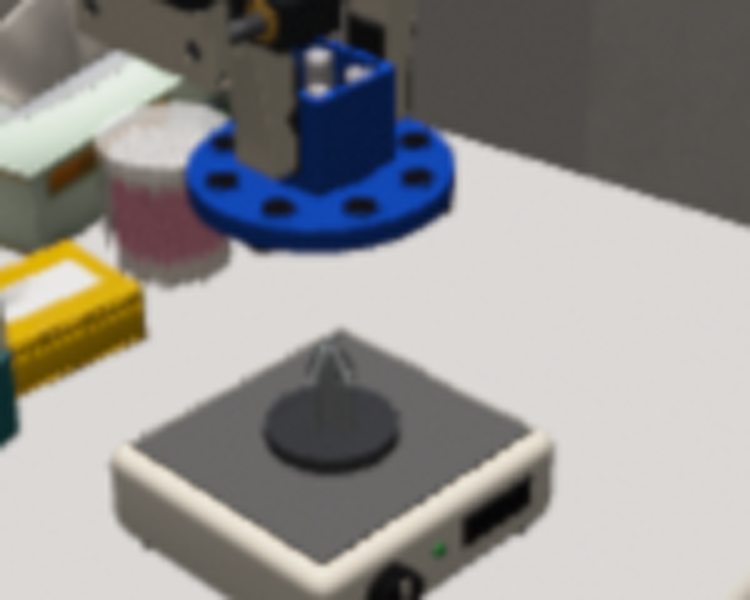

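Rotor hangs level over the shaft, and the base and spline directions agree. Descending in steps.

Call:
servo_tool:
  rows:
    - [-0.5,-1,-15,0,0,0]
    - [0,0,-20,0,0,0]
    - [0,0,-20,0,0,0]
    - [0,0,-10,0,0,0]
    - [0,0,0,0,0,0]

```text
clock: 6.07
tool_pos: [0.5016, 0.0186, 0.1331]
orientation: [-179.9, -0.3, 171.2]
force: [-0.1, 0.4, -2.9]
opening: 0.0441
```

Call:
servo_tool:
  rows:
    - [0,0,0,0,0,0]
    - [0,0,0,0,0,0]

```text
clock: 6.23
tool_pos: [0.504, 0.0199, 0.1365]
orientation: [180.0, 0.1, 171.3]
force: [0.2, 0.0, -2.5]
opening: 0.0439
```

Call:
servo_tool:
  rows:
    - [-0.5,0,-6,0,0,0]
    - [0,0,-6,0,0,0]
    - [0,0,-6,0,0,0]
    - [0,0,-4,0,0,0]
    - [0,0,0,0,0,0]

```text
clock: 6.65
tool_pos: [0.502, 0.02, 0.1124]
orientation: [-180.0, -0.1, 171.3]
force: [-0.4, 0.0, -3.0]
opening: 0.0439
```

Call:
servo_tool:
  rows:
    - [0,0,-3,0,0,0]
    - [0,0,-3,0,0,0]
    - [0,0,0,0,0,0]

```text
clock: 6.9
tool_pos: [0.5025, 0.0201, 0.107]
orientation: [-180.0, -0.0, 171.3]
force: [-0.6, 0.4, -2.9]
opening: 0.0438
```

No catch yet. I'll continue gently.

Call:
servo_tool:
  rows:
    - [0,0,-3,0,0,0]
    - [0,0,-3,0,0,0]
    - [0,0,0,0,0,0]

```text
clock: 7.15
tool_pos: [0.5024, 0.0201, 0.101]
orientation: [-180.0, -0.0, 171.3]
force: [0.1, 0.5, -2.0]
opening: 0.0435
```

Call:
servo_tool:
  rows:
    - [0,0,-3,0,0,0]
    - [0,0,-3,0,0,0]
    - [0,0,0,0,0,0]

```text
clock: 7.4
tool_pos: [0.5024, 0.02, 0.0949]
orientation: [-180.0, -0.0, 171.3]
force: [-1.0, 0.1, -2.0]
opening: 0.0439
```

Call:
servo_tool:
  rows:
    - [0,0,-3,0,0,0]
    - [0,0,-3,0,0,0]
    - [0,0,0,0,0,0]

```text
clock: 7.65
tool_pos: [0.5023, 0.0201, 0.0889]
orientation: [-180.0, -0.0, 171.3]
force: [-0.4, -0.4, -1.8]
opening: 0.0436
```

Call:
servo_tool:
  rows:
    - [0,0,-2,0,0,0]
    - [0,0,-2,0,0,0]
    - [0,0,0,0,0,0]

```text
clock: 7.9
tool_pos: [0.5025, 0.0201, 0.0852]
orientation: [-180.0, -0.0, 171.3]
force: [-0.0, 0.2, -1.8]
opening: 0.0437
```

Call:
servo_tool:
  rows:
    - [0,0,-1,0,0,0]
    - [0,0,-1,0,0,0]
    - [0,0,0,0,0,0]

```text
clock: 8.15
tool_pos: [0.5028, 0.0202, 0.0836]
orientation: [180.0, 0.0, 171.3]
force: [0.4, 0.6, -2.3]
opening: 0.0439
```

Call:
servo_tool:
  rows:
    - [0,0,-0.5,0,0,0]
    - [0,0,0,0,0,0]
    - [0,0,0,0,0,0]

```text
clock: 8.4
tool_pos: [0.5029, 0.0202, 0.0836]
orientation: [180.0, 0.0, 171.3]
force: [-3.0, 0.3, 6.4]
opening: 0.0441
```

```bash
python3 - <<'E'
from h import *
im,d,c=snap('scene','s5');P=cloud(d,c);print(ctrl.get_obs()['tool_pos'],ctrl.get_obs()['force'])
hsv=cv2.cvtColor(im,cv2.COLOR_RGB2HSV);m=cv2.inRange(hsv,(105,120,40),(130,255,255))>0
r=np.hypot(P[...,0]-.504,P[...,1]-.0204)
q=P[m&(r>.035)&(r<.05)&(P[...,2]>.06)&(P[...,2]<.12)]
A=np.c_[q[:,:2]-[.504,.02],np.ones(len(q))];s=np.linalg.lstsq(A,q[:,2],rcond=None)[0]
print(len(q),'disc top median z',np.median(q[:,2]),'slopes',s)
cv2.imwrite('pics/s5c.png',cv2.resize(cv2.cvtColor(im[130:250,220:370],cv2.COLOR_RGB2BGR),None,fx=5,fy=5,interpolation=2))
E
```

```text
[0.50284251 0.02016325 0.08356624] [-2.77009653  0.81756379  6.65266344]
326 disc top median z 0.07867289656513476 slopes [ 0.00695937 -0.00042444  0.07885448]
```

View pics/s5c.png

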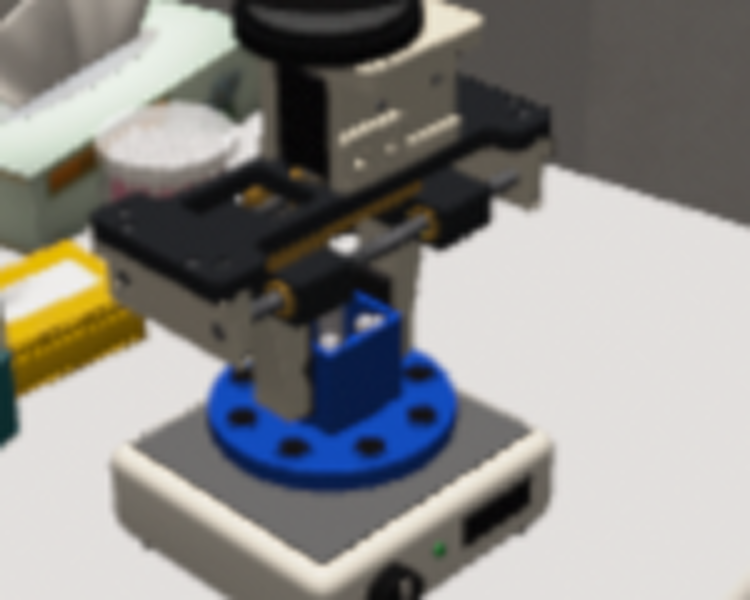

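The contact force rose to about 6.5 N at TCP z 0.0836, exactly the computed home height, and the disc is level within 0.4°. Releasing and retreating.

Call:
servo_tool:
  rows:
    - [0,0,0,0,0,0]
    - [0,0,0,0,0,0]
    - [0,0,0,0,0,0]
    - [0,0,0,0,0,0]
    - [0,0,0,0,0,0]
  fingers: 84

```text
clock: 8.87
tool_pos: [0.5028, 0.0202, 0.083]
orientation: [-180.0, 0.0, 171.3]
force: [0.2, 0.0, -0.7]
opening: 0.0715
```

Call:
servo_tool:
  rows:
    - [0,0,0,0,0,0]
    - [0,0,0,0,0,0]
    - [0,0,5,0,0,0]
    - [0,0,15,0,0,0]
    - [0,0,25,0,0,0]

```text
clock: 9.28
tool_pos: [0.5011, 0.0196, 0.1268]
orientation: [-179.9, -0.2, 171.3]
force: [-0.2, 0.2, -0.2]
opening: 0.0837
```

Call:
servo_tool:
  rows:
    - [0,0,25,0,0,0]
    - [0,0,25,0,0,0]
    - [0,0,20,0,0,0]
    - [0,0,10,0,0,0]
    - [0,0,0,0,0,0]

```text
clock: 9.7
tool_pos: [0.504, 0.0205, 0.2107]
orientation: [179.9, 0.2, 171.3]
force: [1.0, 0.3, 0.5]
opening: 0.0837
```

Call:
servo_tool:
  rows:
    - [0,0,0,0,0,0]
    - [0,0,0,0,0,0]
    - [0,0,0,0,0,0]

```text
clock: 9.95
tool_pos: [0.502, 0.0199, 0.2067]
orientation: [-179.9, -0.1, 171.3]
force: [0.1, -0.9, -0.1]
opening: 0.0843
```

```bash
python3 - <<'E'
from h import *
for n in('wrist','scene'):
    im,d,c=snap(n,n+'6');P=cloud(d,c)
    hsv=cv2.cvtColor(im,cv2.COLOR_RGB2HSV);m=cv2.inRange(hsv,(105,120,40),(130,255,255))>0
    r=np.hypot(P[...,0]-.504,P[...,1]-.0204)
    q=P[m&(r>.03)&(r<.05)&(P[...,2]>.06)&(P[...,2]<.13)]
    A=np.c_[q[:,:2]-[.504,.02],np.ones(len(q))];print(n,len(q),'disc z',np.median(q[:,2]),np.linalg.lstsq(A,q[:,2],rcond=None)[0])
    q=P[(r<.035)&(P[...,2]>.105)&(P[...,2]<.14)];print('hub top',len(q),np.percentile(q[:,2],[50,95]),cv2.minAreaRect((q[:,:2]*1000).astype(np.float32)))
print(ctrl.get_obs()['tool_pos'],ctrl.get_obs()['force'])
w=cv2.imread('pics/wrist6.png');s=cv2.imread('pics/scene6.png')
cv2.imwrite('pics/f.png',np.hstack([cv2.resize(w,(400,300)),cv2.resize(s[110:260,200:400],(400,300),interpolation=2)]))
E
```

```text
wrist 5110 disc z 0.07412282683833041 [-0.00396621 -0.00103316  0.07434487]
hub top 2555 [0.11421652 0.11652764] ((503.6678771972656, 20.064395904541016), (44.14665603637695, 43.896728515625), 81.7298355102539)
scene 417 disc z 0.07860587865621377 [0.01769257 0.00463529 0.07930568]
hub top 362 [0.11603257 0.12055368] ((506.4228210449219, 20.506811141967773), (46.50881576538086, 46.865665435791016), 82.41446685791016)
[0.50220029 0.01998918 0.20690998] [-0.74776313  0.07000415  0.56638594]
```

View pics/f.png

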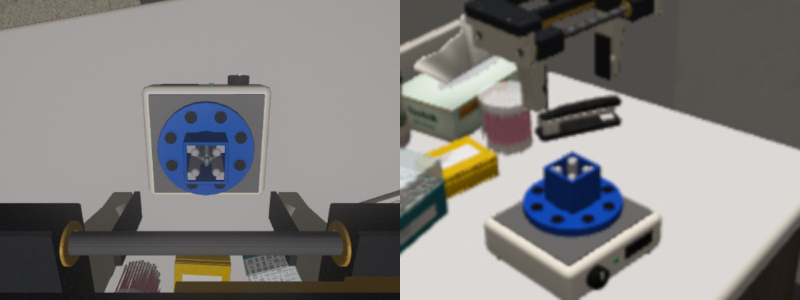

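The rotor sits level on the collar. The wrist view shows the disc top at 0.074 m against 0.075 expected, and its centre 1 mm from the shaft. The gripper is clear of everything, so I'm handing in.

```bash
python3 -c "
from plant import ctrl
print(ctrl.close_job())"
```

```text
the job is handed in; nothing more can be done
None
```

The blue rotor is on the splined shaft, seated on the dark collar and released, and the job is handed in at about 10 s on the clock. I gripped it across the hub flats, turned it about 5° to line up with the splines and lowered it while still holding it. The teeth did not catch, so no rocking was needed.

- **Seating:** while I still held it, the upward contact force rose to about 6.5 N at the computed home height (TCP z 0.0836 m).
- **Wrist camera after release:** the disc top is at 0.074 m (0.075 m expected), the tilt is under 0.3°, and the axis is about 1 mm from the shaft's. The gripper is clear above it.
- **Disagreement:** the scene camera read the disc about 4 mm higher (0.079 m) and about 1° tilted. That was the same before and after release, and I took it as bias in that coarser view. Even if it were right, the rotor would still be within the 6 mm limit.
- **Orange rotor:** I never went near it, but I did not re-measure its position at the end.

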